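# Load a film roll in the cutter and hold its cover up for threading

### The job

Load the film roll in the cutter: push its spindle down past the sprung jaws of both fork clips at the back of the machine until it sits fully home with the jaws closed over it, and let it go. Then lift the cover, which has a grab handle on top, and hold it open at 40 degrees so that I can thread the film with both hands: it falls shut by itself, so never let it drop, and finish while still holding it there. Leave the water bottle, the tape and the screwdriver where they are.

Things in the scene. Friction and masses are not known exactly. Their poses are not given: they have to be found in the camera images.
- roll_center (a point): Centre of the loose film roll: black film cylinder, diameter 46, length 140 mm, axis = this point's y axis (either way round fits). Each end: grey eight-sided flange 54 mm across flats, 5 thick, then bare steel spindle, diameter 10, sticking out 28 mm (206 overall). Lies on the table, left or right of the machine, this point 27 mm up. 210 to 300 g. Grasp across the black film.
- clip_seat (a point): Where the roll's centre must come: midway between the two fork clips, on the axis of the seated spindle, 72 mm above the table. y axis along the spindle; x horizontal, towards the cutter's housing, which begins at x = +80 mm and is 118 mm high with its cover; z up. A flat foot 10 mm thick lies under the clips. The flanges have 9 mm of end play each way between the forks.
- clip_left (a point): Spindle seat in the black fork at y = +88 mm of clip_seat; same axes. Fork plate 8 mm thick along y, slot 12.5 mm wide (x), open upwards; its V mouth ends 33 mm above the seat. Its steel jaw hangs over the slot 10 to 25 mm above the seat; the spindle pressed straight down swings it aside and it springs back over the spindle. Both jaws together take a push of about 11 to 16 N; the roll does not drop in by its weight.
- clip_right (a point): The same in the fork at y = -88 mm of clip_seat.
- jaw_left (a joint): Sprung jaw of the clip at +y, rad: 0 closed over the slot (the spring holds it there), about 0.5 when the spindle pushes past, stop at 0.75.
- jaw_right (a joint): Sprung jaw of the clip at -y, rad: 0 closed, about 0.5 when the spindle pushes past.
- cover (a joint): The cutter's white cover, 147 by 276 mm, 240 to 390 g, hinged along its edge next to the clips; the far edge lifts up and back towards the clips. Rad: 0 shut, grows as it opens, stop at 1.4; 40 degrees is 0.70. It falls shut from any angle when let go.
- cover_grip (a point): Centre of the round black bar of the grab handle on the cover, near its free edge: bar diameter 12, 110 mm long (point y), its axis 30 mm above the cover's surface (24 mm clear under it), on a post at each end. It moves with the cover: 120 mm from the hinge line along the cover (point x) and 35 mm square to it (point z, up when shut). Shut: 148 mm above the table.
- cover_hinge (a point): Middle of the cover's hinge line, 113 mm above the table; its y axis lies along the hinge line, its x axis runs along the cover to the free edge. Opening turns it about -y. It stays in place and turns with the cover.
- cutter: The roll-fed film cutter, fixed on the table: grey housing 150 mm deep (x), 280 wide (y), 112 high; origin under its middle at table height. x points to its front, away from the clips. clip_seat is at x = -155, the hinge at x = -62, the handle bar at x = +58 mm when shut.
- water: Bystander: water bottle, diameter 62, 200 mm tall, origin under its centre; on the other side of the machine from the roll. Leave it.
- tape: Bystander: roll of tape lying flat, 96 mm across, 24 high, origin under its centre. Leave it.
- driver: Bystander: screwdriver lying on the table. Leave it.
Not all that is in view belongs to the job. Leave any brown or yellow look-alike of the part that bears roll_center alone.

How it is judged:
By the outcome, as a careful person would: the job done as asked, in the order asked, and still so for the second after the job is handed in, while the arm keeps its last pose, push and grip.
It also fails if it takes over 64 s, if anything falls off the work surface, if the arm or the gripper's body presses on something with over 40 N, if the wrist force passes 120 N, or if a joint passes its speed limit or range.

### The arm

A 6-joint arm with a two-finger parallel gripper is mounted at the origin on the work surface. World frame = base frame: x ahead of the robot, y to its left, z up, the work surface at z = 0. Lengths are in m, angles in degrees, forces in N, time in s.
With the tool pointing down it reaches from about 0.4 to 0.825 m from the base axis. Payload 7 kg.
Tool frame: the origin (TCP) lies on the centre line of the jaws, within the pads' length; the fingertips stand 11 mm ahead of it and the grasp point (between the pads) lies 8 mm behind it; z points along the fingers, y is the line along which they close (so a half turn about z gives the same grasp; the last joint's range is limited). The gripper opens to 88 mm and grips with 3 to 60 N. Pads are 19 mm wide; open, the fingers measure 130 mm over their backs; the gripper's body (78 mm by 193 mm) begins 47 mm behind the grasp point.
Start: joints at [-50.128, 20.546, 0.682, 0, -70.136, -16.507], TCP at [0.268, -0.62, 0.238] pointing down, gripper open.
Joint ranges: [-176.03, 176.03], [-82.01, 121.73], [-58.28, 71.71], [-173.87, 95.51], [-174.79, -0.11], [-173.66, 173.66]. Speed limits (degrees/s): [136.94, 136.94, 172.46, 180, 180, 180].

### API

Orientations are given as [roll, pitch, yaw] about the fixed x, y, z axes, in that order (R = Rz(yaw) Ry(pitch) Rx(roll)).
In Python, from plant import r, capture, camera_model, job gives the robot as it stands.
- The arm moves only by the tool drive_tool, never from a script. Its argument "increments" is a list that holds one entry, the list of rows, each a list of 5 numbers: the gripper's target within -1 to 1 (fully open at 1, half-way at 0, shut at -1), then the shift along the tool's x, y, z scaled (see below), then the turn about the tool's z scaled (see below). In form: [[[gripper, tx, ty, tz, roll], ...]]. A call has 1 to 5 rows; each row is the pose to reach, as a shift and turn from the pose commanded when the call began, along the tool's axes at that moment, turning the shorter way round; what a row does not reach only later rows make up. The controller multiplies each number of a shift by 120 mm and each number of a turn by 360 degrees. A row lasts 1/8 s, in which the tool goes at most 62.5 mm and 10.7 degrees, less where a joint would pass 70% of its speed; a pose out of reach is approached as far as the arm can. A call with a number of a shift or a turn outside -1 to 1 is refused whole. A call with a gripper value outside its range is refused whole. The fingers move at their own pace and stop on an object; "squeeze" is the grip in N (left out, the last holds). Time passes only in rows, so rows that repeat a pose let the fingers close. It gives the time, the measured TCP pose, the force, the opening and the grip force at its end, in the units of the state.
- r.get_state(): the state, without advancing time (a new reading comes with each control period).
- capture(name): name is "side" or "top" or "wrist"; returns the picture (384x512x3 uint8, red, green, blue); there is no depth.
- camera_model(name): a dict with "camera_matrix" (3x3 intrinsics, pixels), "rvec" (rotation vector, rad) and "tvec" (3), from world to camera coordinates, as OpenCV has them. Camera axes: x right, y down, z forward; pixel columns grow to the right and rows downward; lengths in m; the calibration is good to about 2 mm. A picture is of the moment at which its call begins: read the wrist's pose just before it. camera_model takes no time and is no camera call; for the wrist camera it gives the pose at the moment of the call.
- job.close_job(): hands the job in; it is judged then, once.
The state is a dict: "time_s": time; "joints": joint angles; "qd": joint speeds; "joint_torque": joint torques, N m; "tcp_pos": TCP position; "eef_rot": TCP orientation; "contact_force": force on the tool from outside, world axes, zero at the start; "moment": the same for the moment, N m; "gripper_width": finger opening in m; "gripper_force": force on a finger pad.
Only numpy, scipy, OpenCV 4.12 (cv2) and the standard library are available. Lean on these libraries where they do the work, as an engineer would, in place of code of your own. Each camera call takes 0.05 s, during which the arm holds its last target. There are 200 camera calls.

## Working session

There is one attempt and no reset: what is moved stays moved. The work goes in short steps, Python scripts to look and compute and a tool call to move; the robot and the scene stay as the last step left them, time stands still between calls to the robot, and variables do not carry over. Pictures are saved under pics/ and viewed, at most 10 in all, crops included, and the job is handed in when it is done.

Besides the shell and the picture viewer there is one more tool, called after "Request:" as name(argument=value, ...), one argument or row to a line, values as JSON. drive_tool: Moves the arm, as the interface text tells. Its arguments: {"type":"object","properties":{"increments":{"type":"array"},"squeeze":{"type":"number"}},"required":["increments"]}

```bash
mkdir -p pics; cat > h.py <<'E'
import numpy as np, cv2
from plant import r, capture, camera_model, job
from scipy.spatial.transform import Rotation as R
def save(n,im): cv2.imwrite('pics/'+n,cv2.cvtColor(im,cv2.COLOR_RGB2BGR))
def ray(m,u,v):
    K=np.array(m['camera_matrix']);Rm=cv2.Rodrigues(np.array(m['rvec'],float))[0];t=np.array(m['tvec'],float).ravel()
    return -Rm.T@t, Rm.T@np.linalg.solve(K,[u,v,1])
def onz(m,u,v,z):
    c,d=ray(m,u,v); return c+d*(z-c[2])/d[2]
def proj(m,P):
    return cv2.projectPoints(np.array(P,float).reshape(-1,1,3),np.array(m['rvec'],float),np.array(m['tvec'],float),np.array(m['camera_matrix']),None)[0].reshape(-1,2)
E
python3 - <<'E'
from h import *
a=capture('top');b=capture('side')
save('top0.png',a);save('side0.png',b)
np.save('top0.npy',a);np.save('side0.npy',b)
for n in('top','side'):
    m=camera_model(n);print(n,ray(m,256,192),m['camera_matrix'])
print(r.get_state())
E
```

```text
top (array([0.27617139, 0.11837993, 1.72404506]), array([ 0.10966898, -0.0062517 , -0.9939874 ])) [[462.83547585   0.         253.27152597]
 [  0.         462.83547585 188.97998025]
 [  0.           0.           1.        ]]
side (array([-0.30377115,  0.84434204,  1.02553188]), array([ 0.54447254, -0.52354445, -0.655701  ])) [[419.15234853   0.         256.66836977]
 [  0.         419.15234853 182.71792701]
 [  0.           0.           1.        ]]
{'time_s': 0.1, 'joints': array([-5.01246727e+01,  2.05887451e+01,  6.40374885e-01, -1.90297515e-02,
       -7.01364944e+01, -1.65080400e+01]), 'qd': array([ 0.05706512, -0.07869543,  0.10378879,  0.03119836,  0.0157467 ,
        0.01633923]), 'joint_torque': array([-5.28898472e-04, -5.84163988e+01,  2.93752885e+01,  7.01557070e+00,
        1.02155274e-02, -6.57524765e-05]), 'tcp_pos': array([ 0.26755337, -0.61925587,  0.23670661]), 'eef_rot': array([ 1.79913550e+02, -6.96391050e-03, -1.56639187e+02]), 'contact_force': array([-0.73092267,  0.05302848, -0.25577415]), 'moment': array([ 0.05728243, -0.01381785, -0.04458279]), 'gripper_force': 0.0, 'gripper_width': 0.0874942507393418}
```

View pics/top0.png

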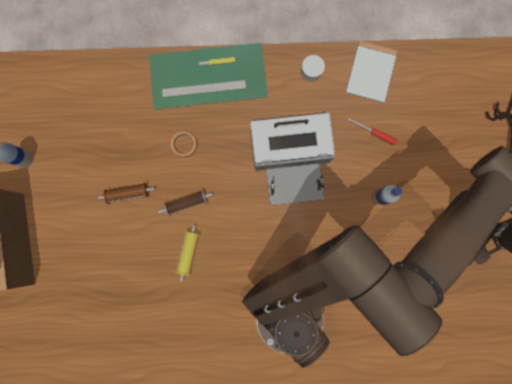

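View pics/side0.png

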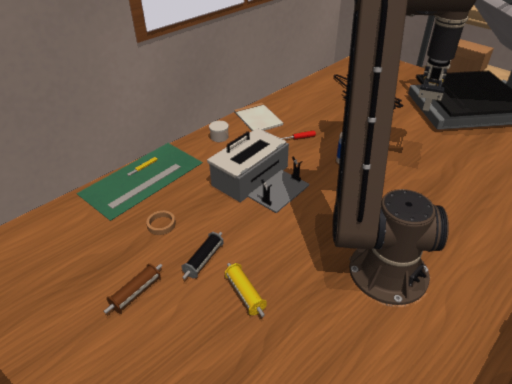

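Candidates for the roll are black (top 186,203; side 203,255), brown (top 128,193) and yellow (top 187,255). The description says black film with grey flanges, so I choose the one at 186,203. The side picture shows the forks at (267,193) and (296,170), and the handle at (238,142).

```bash
python3 - <<'E'
from h import *
a=np.load('top0.npy');b=np.load('side0.npy')
f=lambda im,x,y,w,h,W,H:cv2.resize(im[y:y+h,x:x+w],(W,H),interpolation=cv2.INTER_CUBIC)
o=np.vstack([np.hstack([f(a,150,175,80,60,400,300),f(b,165,220,80,60,400,300)]),np.hstack([f(a,245,110,100,75*100//100+25,400,300)*1,f(b,205,125,107,80,400,300)])])
save('crop0.png',o)
mt=camera_model('top')
hsv=cv2.cvtColor(a,cv2.COLOR_RGB2HSV)
def rects(mask,name,z):
    cs,_=cv2.findContours(mask.astype(np.uint8),cv2.RETR_EXTERNAL,cv2.CHAIN_APPROX_NONE)
    for c in cs:
        if cv2.contourArea(c)<25: continue
        q=cv2.minAreaRect(c);bp=cv2.boxPoints(q)
        W=np.array([onz(mt,*p,z)[:2] for p in bp]);e=W[1]-W[0];g=W[2]-W[1]
        print(name,np.round(q[0],1),np.round(q[1],1),'ctr',W.mean(0).round(4),'sides',np.linalg.norm(e).round(3),np.degrees(np.arctan2(e[1],e[0])).round(1),np.linalg.norm(g).round(3),np.degrees(np.arctan2(g[1],g[0])).round(1))
def roi(x0,x1,y0,y1):
    m=np.zeros(a.shape[:2],bool);m[y0:y1,x0:x1]=1;return m
g=(hsv[...,1]<60)
rects(roi(155,217,185,220)&((hsv[...,1]<60)),'roll lowsat',.027)
rects(roi(155,217,185,220)&(a.max(2)<60),'roll dark',.04)
rects(roi(240,345,105,170)&g&(hsv[...,2]>150),'cover',.115)
rects(roi(240,345,105,135)&(hsv[...,2]<60),'handle',.15)
rects(roi(262,330,165,210)&(hsv[...,2]<50),'forks',.09)
rects(roi(255,340,167,215)&g&(hsv[...,2]>50),'foot',.01)
E
```

```text
roll lowsat [205.6 197. ] [ 9.7 10.1] ctr [0.4504 0.2938] sides 0.037 -13.4 0.036 -104.2
cover [292.  137.4] [41.8 80.7] ctr [ 0.645  -0.0253] sides 0.288 -85.3 0.151 -176.7
foot [289.5 185.5] [37. 67.] ctr [ 0.4864 -0.018 ] sides 0.251 -91.7 0.139 177.3
```

View pics/crop0.png

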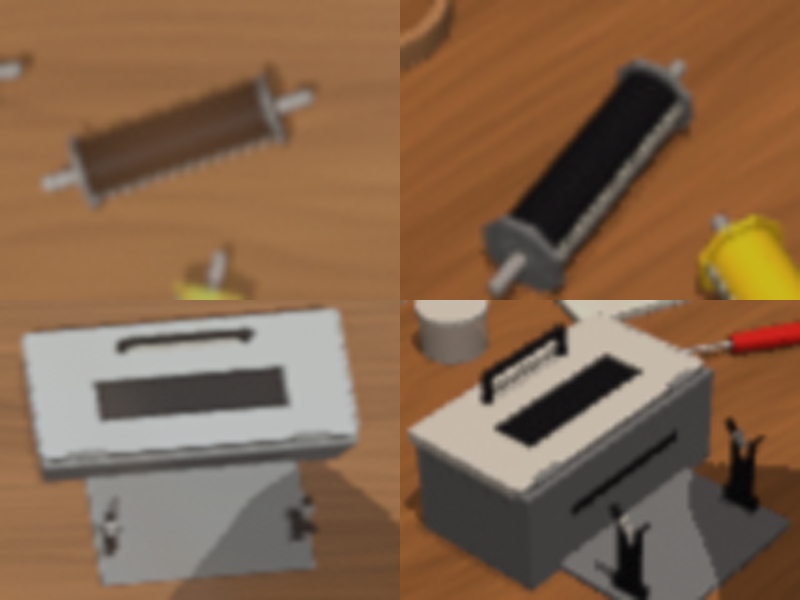

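Crop confirms the choice: black film, grey octagonal flanges, and spindle ends at top pixels ≈(159,211.6) and (212.4,194.2). The handle bar runs from ≈(275,121.3) to (308.3,118.3).

```bash
python3 - <<'E'
from h import *
mt=camera_model('top')
p=[onz(mt,*q,.027) for q in((159,211.6),(212.4,194.2))]
print('roll',p,(p[0]+p[1])/2,np.linalg.norm(p[0]-p[1]),np.degrees(np.arctan2(*(p[0]-p[1])[[1,0]])))
h=[onz(mt,*q,.148) for q in((275,121.3),(308.3,118.3))]
print('bar',h,np.linalg.norm(h[0]-h[1]),np.degrees(np.arctan2(*(h[0]-h[1])[[1,0]])))
print('bottle top',onz(mt,395,191,.2))
s=r.get_state();M=R.from_euler('xyz',s['eef_rot'],degrees=True).as_matrix()
for t in([.47,-.02,.36],[.45,.36,.30]): print('tool shift',M.T@(np.array(t)-s['tcp_pos'])/.12)
m=camera_model('wrist');c,d=ray(m,256,192);print('wrist cam in tool',M.T@(c-s['tcp_pos']),M.T@d,m['camera_matrix'][0])
E
```

```text
roll [array([0.40138146, 0.46594577, 0.027     ]), array([0.45992858, 0.26866223, 0.027     ])] [0.43065502 0.367304   0.027     ] 0.20578766116810704 106.52911632537116
bar [array([0.696101  , 0.03492091, 0.148     ]), array([ 0.70338769, -0.0815867 ,  0.148     ])] 0.11673524836959076 93.5787636965113
bottle top [ 0.43426624 -0.35130149  0.2       ]
tool shift [-3.52877748  3.91703254 -1.02196479]
tool shift [-4.63148093  6.88944407 -0.51761334]
wrist cam in tool [ 0.08362276  0.00047004 -0.14690494] [-0.30993715  0.01484006  0.95075478] [304.71905232   0.         251.57502376]
```

Request:
drive_tool(
  increments=[
    [[1,-0.2,0.2,-0.4,0],[1,-0.5,0.5,-0.8,0],[1,-0.7,0.78,-1.0,0],[1,-0.7,0.78,-1.0,0]],
  ],
)

```text
time_s: 0.6
tcp_pos: [0.3088, -0.4989, 0.3613]
eef_rot: [-179.7, 0.1, -156.5]
contact_force: [1.1, -0.1, -0.7]
gripper_width: 0.0877
gripper_force: 0.0
```

Request:
drive_tool(
  increments=[
    [[1,-0.3,0.35,0,0],[1,-0.6,0.7,0,0],[1,-0.9,1.0,0,0]],
  ],
)

```text
time_s: 0.98
tcp_pos: [0.359, -0.3461, 0.3565]
eef_rot: [179.9, -0.1, -156.7]
contact_force: [1.3, 0.6, -0.2]
gripper_width: 0.0879
gripper_force: 0.0
```

Request:
drive_tool(
  increments=[
    [[1,-0.3,0.35,0,0],[1,-0.6,0.7,0,0],[1,-0.9,1.0,0,0]],
  ],
)

```text
time_s: 1.35
tcp_pos: [0.4107, -0.1929, 0.3568]
eef_rot: [180.0, -0.0, -156.6]
contact_force: [0.6, -0.5, 0.9]
gripper_width: 0.0879
gripper_force: 0.0
```

Request:
drive_tool(
  increments=[
    [[1,-0.3,0.35,0,-0.03],[1,-0.6,0.7,0,-0.06],[1,-0.9,1.0,0,-0.09],[1,-0.9,1.0,0,-0.12],[1,-0.9,1.0,0,-0.14]],
  ],
)

```text
time_s: 1.98
tcp_pos: [0.4625, -0.0409, 0.3563]
eef_rot: [179.9, -0.1, -105.9]
contact_force: [-0.2, -0.2, 0.0]
gripper_width: 0.0875
gripper_force: 0.0
```

Request:
drive_tool(
  increments=[
    [[1,0,0,0,-0.03],[1,0,0,0,-0.055],[1,0,0,0,-0.055],[1,0,0,0,-0.055]],
  ],
)

```text
time_s: 2.48
tcp_pos: [0.4623, -0.0416, 0.357]
eef_rot: [179.9, -0.0, -86.7]
contact_force: [-0.7, -0.3, -0.0]
gripper_width: 0.0873
gripper_force: 0.0
```

```bash
python3 - <<'E'
from h import *
m=camera_model('wrist');a=capture('wrist');s=r.get_state()
print(s['tcp_pos'],s['eef_rot'],s['joints'],s['time_s'])
import pickle;pickle.dump((m,a),open('w1.pkl','wb'))
save('w1.png',cv2.resize(a,(800,600),interpolation=cv2.INTER_CUBIC))
print(proj(m,[[.487,-.037,.072],[.6997,-.0233,.148],[.43,.367,.027]])*800/512)
E
```

```text
[ 0.46230057 -0.04157752  0.35714867] [ 1.79956736e+02 -6.13835625e-03 -8.66154100e+01] [ 1.92625972e+01 -3.28529464e+00 -1.26206568e+01 -6.01118651e-03
 -8.07079301e+01 -1.58770367e+01] 2.525
[[365.75408136 243.6292522 ]
 [ 82.78149378 265.2010062 ]
 [399.82607341 552.10869347]]
```

View pics/w1.png

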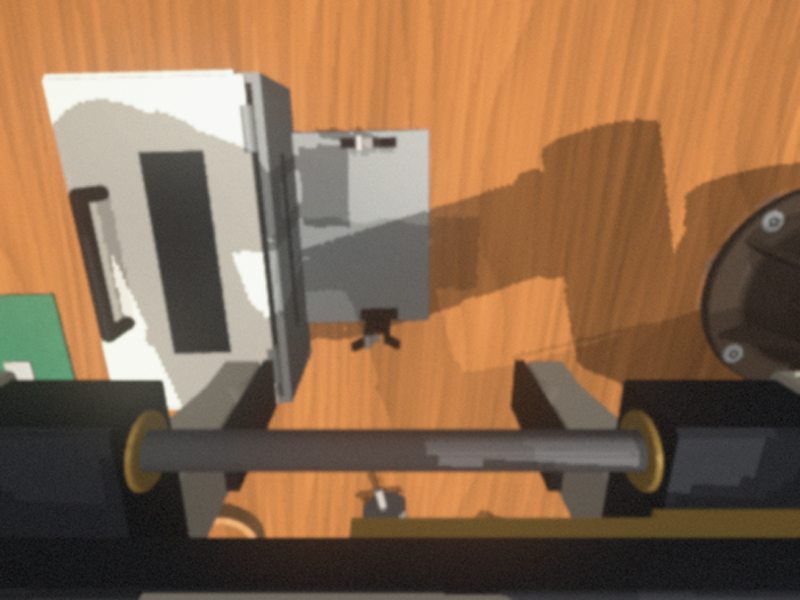

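The wrist view shows the right fork's prong mid at ≈(368.5,143) and the left fork's prong tops at (356,345) and (397,346). The foot corners are ≈(430,130) and (430,321), and the handle bar goes from ≈(80,195) to (113,333).

```bash
python3 - <<'E'
from h import *
import pickle;m,a=pickle.load(open('w1.pkl','rb'))
k=512/800
F=lambda u,v,z:onz(m,u*k,v*k,z)
f1=F(368.5,143,.105);f2=F(376,346,.105);f3=F(430,130,.01);f4=F(430,321,.01)
def rep(n,p,q): print(n,p[:2],q[:2],'mid',((p+q)/2)[:2],np.linalg.norm(p-q),np.degrees(np.arctan2(*(q-p)[[1,0]])))
rep('forks',f1,f2);rep('foot',f3,f4)
rep('bar',F(80,195,.148),F(113,333,.148))
rep('cover hinge-ish edge',F(236,70,.118),F(292,402,.1))
g=cv2.cvtColor(a,cv2.COLOR_RGB2GRAY)
o=np.hstack([cv2.resize(g[70:110,205:265],(400,267),interpolation=3),cv2.resize(g[190:230,205:265],(400,267),interpolation=3)])
cv2.imwrite('pics/forks.png',o)
s=r.get_state();M=R.from_euler('xyz',s['eef_rot'],degrees=True).as_matrix()
# roll: grasp tcp yaw so tool x along roll axis 106.5 -> -73.5
print('to roll shift',M.T@(np.array([.4306,.3673,.20])-s['tcp_pos'])/.12)
E
```

```text
forks [ 0.48654249 -0.12494691] [0.47245949 0.05005692] mid [ 0.47950099 -0.037445  ] 0.1755695650921191 94.60082166442054
foot [ 0.43153712 -0.14050338] [0.41535092 0.05827771] mid [ 0.42344402 -0.04111283] 0.19943900008155074 94.65516782104741
bar [ 0.6941648  -0.07659799] [0.68348593 0.03186509] mid [ 0.68882537 -0.02236645] 0.10898751703346143 95.62300559616548
cover hinge-ish edge [ 0.58550602 -0.17042856] [0.55022496 0.11506535] mid [ 0.56786549 -0.02768161] 0.28822825108904065 97.04484029402239
to roll shift [-3.41710586  0.06156147  1.30925304]
```

View pics/forks.png

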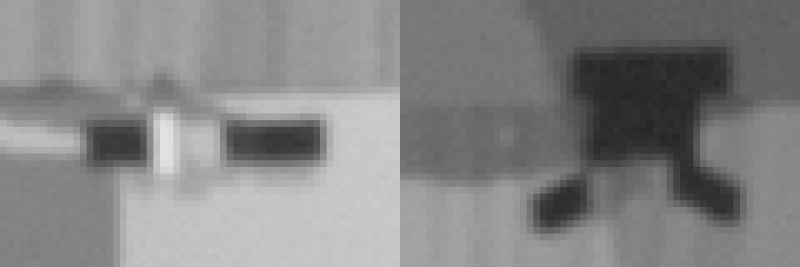

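Request:
drive_tool(
  increments=[
    [[1,-0.5,0,0,0],[1,-1,0,0,0]],
  ],
)

```text
time_s: 2.78
tcp_pos: [0.4547, 0.079, 0.3576]
eef_rot: [-180.0, 0.0, -86.7]
contact_force: [1.7, 0.5, 0.2]
gripper_width: 0.0876
gripper_force: 0.0
```

Request:
drive_tool(
  increments=[
    [[1,-0.5,0,0,0],[1,-1,0,0,0]],
  ],
)

```text
time_s: 3.02
tcp_pos: [0.447, 0.1999, 0.3578]
eef_rot: [-180.0, 0.0, -86.6]
contact_force: [1.9, -0.4, 0.0]
gripper_width: 0.0877
gripper_force: 0.0
```

Request:
drive_tool(
  increments=[
    [[1,-0.5,0,0,0],[1,-1,0,0,0]],
  ],
)

```text
time_s: 3.28
tcp_pos: [0.4395, 0.3198, 0.3577]
eef_rot: [-180.0, 0.0, -86.5]
contact_force: [1.6, 0.0, 0.8]
gripper_width: 0.0874
gripper_force: 0.0
```

Request:
drive_tool(
  increments=[
    [[1,-0.4,0,0.2,-0.018],[1,-0.8,0,0.4,-0.036],[1,-0.8,0,0.4,-0.036],[1,-0.8,0,0.4,-0.036]],
  ],
)

```text
time_s: 3.78
tcp_pos: [0.434, 0.4137, 0.3093]
eef_rot: [180.0, -0.1, -73.6]
contact_force: [-0.5, 0.1, 0.5]
gripper_width: 0.0873
gripper_force: 0.0
```

```bash
python3 - <<'E'
from h import *
m=camera_model('wrist');a=capture('wrist');s=r.get_state()
print(s['tcp_pos'],s['eef_rot'],s['joints'],s['time_s'])
import pickle;pickle.dump((m,a),open('w2.pkl','wb'))
print(proj(m,[[.401,.466,.027],[.46,.269,.027]])*800/512)
save('w2.png',cv2.resize(a,(800,600),interpolation=cv2.INTER_CUBIC)[:420])
E
```

```text
[0.43423143 0.41337983 0.31000663] [-1.79971356e+02  4.35750018e-03 -7.35693118e+01] [ 6.22599221e+01  1.13012454e+01 -2.64669768e+00  1.80424729e-02
 -7.60289733e+01 -4.58335875e+01] 3.825
[[411.08997696 302.90945952]
 [412.76194546  64.12315518]]
```

View pics/w2.png

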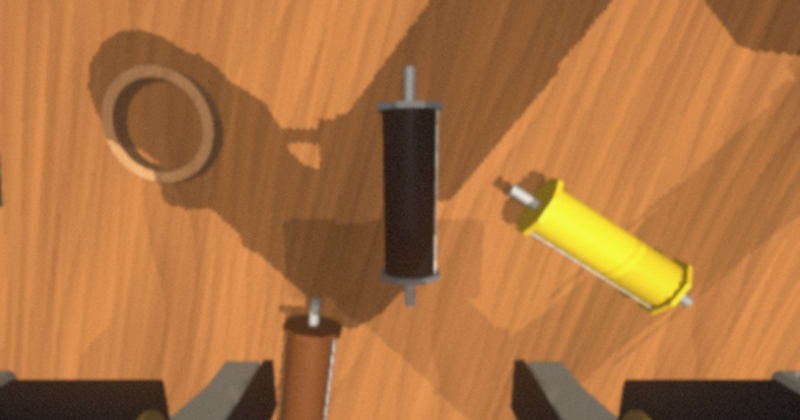

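The ends are at (409,66) and (410,304), within 2 mm of the top estimate, so I'm descending over the roll.

Request:
drive_tool(
  increments=[
    [[1,0.2,0.06,0.35,0],[1,0.366,0.127,0.8,0],[1,0.366,0.127,1,0]],
  ],
)

```text
time_s: 4.2
tcp_pos: [0.4313, 0.364, 0.1883]
eef_rot: [179.9, -0.0, -73.7]
contact_force: [1.3, -0.6, 0.4]
gripper_width: 0.0879
gripper_force: 0.0
```

Request:
drive_tool(
  increments=[
    [[1,0,0,0.4,0],[1,0,0,0.7,0],[1,0,0,0.9,0],[1,0,0,1,0]],
  ],
)

```text
time_s: 4.7
tcp_pos: [0.4322, 0.3665, 0.0695]
eef_rot: [-180.0, 0.0, -73.6]
contact_force: [0.1, 0.2, -0.2]
gripper_width: 0.0877
gripper_force: 0.0
```

Request:
drive_tool(
  increments=[
    [[1,0,0,0.2,0],[1,0,0,0.3,0],[1,0,0,0.35,0],[1,0,0,0.35,0]],
  ],
)

```text
time_s: 5.2
tcp_pos: [0.4321, 0.3674, 0.0279]
eef_rot: [-180.0, 0.0, -73.5]
contact_force: [1.0, 1.0, 0.3]
gripper_width: 0.0874
gripper_force: 0.0
```

Request:
drive_tool(
  increments=[
    [[-1,0,0,0,0],[-1,0,0,0,0],[-1,0,0,0,0],[-1,0,0,0,0],[-1,0,0,0,0]],
  ],
  squeeze=50,
)

```text
time_s: 5.82
tcp_pos: [0.4321, 0.3675, 0.0278]
eef_rot: [-180.0, 0.0, -73.5]
contact_force: [1.0, 0.5, -0.1]
gripper_width: 0.0452
gripper_force: 50.0
```

Request:
drive_tool(
  increments=[
    [[-1,0,0,-0.15,0],[-1,0,0,-0.5,0],[-1,0,0,-0.85,0],[-1,0,0,-1,0],[-1,0,0,-1,0]],
  ],
)

```text
time_s: 6.45
tcp_pos: [0.432, 0.3677, 0.1486]
eef_rot: [-179.9, 0.1, -73.5]
contact_force: [-0.1, 0.0, -3.6]
gripper_width: 0.045
gripper_force: 50.0
```

Request:
drive_tool(
  increments=[
    [[-1,0,0,-0.2,0.01],[-1,0,0,-0.43,0.025],[-1,0,0,-0.43,0.033],[-1,0,0,-0.43,0.033]],
  ],
)

```text
time_s: 6.95
tcp_pos: [0.4312, 0.3666, 0.1975]
eef_rot: [179.9, -0.1, -85.4]
contact_force: [0.0, -1.0, -2.9]
gripper_width: 0.0448
gripper_force: 50.0
```

Request:
drive_tool(
  increments=[
    [[-1,0.25,0,0,0],[-1,0.6,0,0,0],[-1,1,0,0,0]],
  ],
)

```text
time_s: 7.32
tcp_pos: [0.4409, 0.2454, 0.1979]
eef_rot: [179.9, -0.1, -85.3]
contact_force: [0.1, 0.1, -1.8]
gripper_width: 0.0451
gripper_force: 50.0
```

Request:
drive_tool(
  increments=[
    [[-1,0.4,0,0,0],[-1,0.7,0,0,0],[-1,1,0,0,0]],
  ],
)

```text
time_s: 7.7
tcp_pos: [0.4503, 0.1255, 0.1983]
eef_rot: [179.9, -0.0, -85.3]
contact_force: [0.5, 0.8, -2.4]
gripper_width: 0.045
gripper_force: 50.0
```

Request:
drive_tool(
  increments=[
    [[-1,0.4,0,0,0],[-1,0.7,0,0,0],[-1,1,0,0,0]],
  ],
)

```text
time_s: 8.07
tcp_pos: [0.4598, 0.0062, 0.1983]
eef_rot: [179.9, -0.0, -85.3]
contact_force: [0.1, 0.5, -2.7]
gripper_width: 0.0449
gripper_force: 50.0
```

Request:
drive_tool(
  increments=[
    [[-1,0.2,-0.05,0,0],[-1,0.35,-0.1,0,0],[-1,0.395,-0.123,0,0],[-1,0.395,-0.123,0,0]],
  ],
)

```text
time_s: 8.57
tcp_pos: [0.4789, -0.0381, 0.1985]
eef_rot: [179.9, -0.0, -85.4]
contact_force: [-0.1, -0.7, -2.3]
gripper_width: 0.045
gripper_force: 50.0
```

```bash
python3 - <<'E'
from h import *
import pickle
m=camera_model('wrist');a=capture('wrist');ms=camera_model('side');b=capture('side');s=r.get_state()
print(s['tcp_pos'],s['eef_rot'],s['joints'],s['time_s'],s['contact_force'])
pickle.dump((m,a,ms,b),open('w3.pkl','wb'))
f=lambda im,x,y,w,h,W,H:cv2.resize(im[y:y+h,x:x+w],(W,H),interpolation=cv2.INTER_CUBIC)
save('w3.png',np.hstack([f(a,106,10,200,225,400,450),f(b,220,110,120,135,400,450)]))
E
```

```text
[ 0.4790532  -0.03747703  0.19884564] [ 1.79962813e+02  2.18539511e-03 -8.53411287e+01] [ 1.90425887e+01  3.82606855e+00 -2.63645739e+01 -1.31318673e-02
 -5.98448368e+01 -1.43771165e+01] 8.675 [ 0.41169367  0.10818179 -2.97707168]
```

View pics/w3.png

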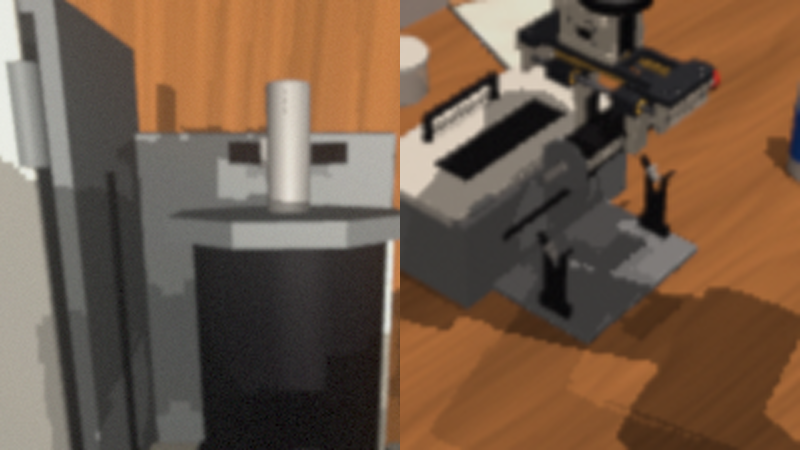

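```bash
python3 - <<'E'
from h import *
import pickle
m,a,ms,b=pickle.load(open('w3.pkl','rb'))
p=onz(m,249.75,86,.105)
for q in((250,50.5),(250,114)): print('spindle end/root',onz(m,*q,.198))
print('fork R',p)
yaw=np.radians(-85.34);x=np.array([np.cos(yaw),np.sin(yaw)]);y=np.array([np.sin(yaw),-np.cos(yaw)])
d=p[:2]-r.get_state()['tcp_pos'][:2];print('fork rel tool x,y',d@x,d@y,'expect .088,0; spindle end expect x .103')
E
```

```text
spindle end/root [ 0.48784398 -0.13876788  0.198     ]
spindle end/root [ 0.48572458 -0.11157074  0.198     ]
fork R [ 0.48733071 -0.12572004  0.105     ]
fork rel tool x,y 0.08862380127597977 -0.0010810456680193147 expect .088,0; spindle end expect x .103
```

Request:
drive_tool(
  increments=[
    [[-1,0,-0.005,0.25,0],[-1,0,-0.005,0.5,0],[-1,0,-0.005,0.65,0],[-1,0,-0.005,0.7,0],[-1,0,-0.005,0.7,0]],
  ],
  squeeze=60,
)

```text
time_s: 9.3
tcp_pos: [0.4802, -0.0372, 0.1153]
eef_rot: [180.0, -0.0, -85.3]
contact_force: [0.8, -0.5, -2.3]
gripper_width: 0.045
gripper_force: 60.0
```

Request:
drive_tool(
  increments=[
    [[-1,0,0,0.04,0],[-1,0,0,0.08,0],[-1,0,0,0.12,0],[-1,0,0,0.15,0],[-1,0,0,0.15,0]],
  ],
)

```text
time_s: 9.93
tcp_pos: [0.4799, -0.0376, 0.0968]
eef_rot: [180.0, -0.0, -85.4]
contact_force: [0.8, 0.4, -3.5]
gripper_width: 0.0451
gripper_force: 60.0
```

Request:
drive_tool(
  increments=[
    [[-1,0,0,0.03,0],[-1,0,0,0.06,0],[-1,0,0,0.09,0],[-1,0,0,0.12,0],[-1,0,0,0.12,0]],
  ],
)

```text
time_s: 10.55
tcp_pos: [0.4797, -0.0379, 0.0828]
eef_rot: [179.9, -0.0, -85.4]
contact_force: [-3.6, -1.3, 4.5]
gripper_width: 0.0448
gripper_force: 60.0
```

Request:
drive_tool(
  increments=[
    [[-1,0,0,0.03,0],[-1,0,0,0.06,0],[-1,0,0,0.08,0],[-1,0,0,0.08,0]],
  ],
)

```text
time_s: 11.05
tcp_pos: [0.4805, -0.0377, 0.0732]
eef_rot: [-180.0, -0.0, -85.3]
contact_force: [-0.6, -3.8, 3.4]
gripper_width: 0.045
gripper_force: 60.0
```

Request:
drive_tool(
  increments=[
    [[-1,0,0,0.02,0],[-1,0,0,0.03,0],[-1,0,0,0.03,0]],
  ],
)

```text
time_s: 11.42
tcp_pos: [0.4807, -0.0377, 0.0719]
eef_rot: [-179.9, -0.0, -85.3]
contact_force: [-11.0, -2.9, 32.1]
gripper_width: 0.0448
gripper_force: 60.0
```

```bash
python3 - <<'E'
from h import *
import pickle
m=camera_model('wrist');a=capture('wrist');ms=camera_model('side');b=capture('side');s=r.get_state()
print(s['tcp_pos'],s['time_s'],s['contact_force'])
f=lambda im,x,y,w,h,W,H:cv2.resize(im[y:y+h,x:x+w],(W,H),interpolation=cv2.INTER_CUBIC)
save('w4.png',np.hstack([f(a,156,10,200,225,400,450),f(b,245,140,80,90,400,450)]))
E
```

```text
[ 0.48072697 -0.03768277  0.07188003] 11.525 [-10.19654281  -2.70224693  32.62344322]
```

View pics/w4.png

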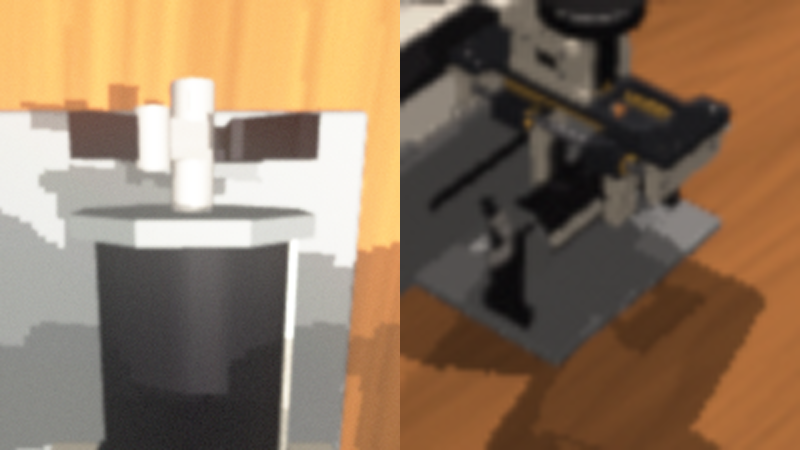

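The seat is reached: the force rises hard at z=0.072, and the right jaw lies across the spindle in the crop at ≈(190,140). Releasing.

Request:
drive_tool(
  increments=[
    [[-1,0,0,-0.025,0],[-1,0,0,-0.025,0],[1,0,0,-0.025,0],[1,0,0,-0.025,0],[1,0,0,-0.025,0]],
  ],
)

```text
time_s: 12.15
tcp_pos: [0.4801, -0.0374, 0.0723]
eef_rot: [180.0, 0.0, -85.3]
contact_force: [-1.0, -0.5, -0.1]
gripper_width: 0.0694
gripper_force: 0.0
```

Request:
drive_tool(
  increments=[
    [[1,0,0,0,0],[1,0,0,-0.1,0],[1,0,0,-0.35,0],[1,0,0,-0.7,0],[1,0,0,-1,0]],
  ],
)

```text
time_s: 12.78
tcp_pos: [0.4803, -0.0376, 0.195]
eef_rot: [-179.9, 0.0, -85.3]
contact_force: [0.0, 0.2, -0.2]
gripper_width: 0.0879
gripper_force: 0.0
```

Request:
drive_tool(
  increments=[
    [[1,0,0,-0.5,0],[1,0,0,-1,0],[1,0,0,-1,0]],
  ],
)

```text
time_s: 13.15
tcp_pos: [0.4822, -0.0375, 0.3188]
eef_rot: [-179.4, 0.1, -85.3]
contact_force: [-0.1, 0.7, -0.8]
gripper_width: 0.0877
gripper_force: 0.0
```

```bash
python3 - <<'E'
from h import *
import pickle
m=camera_model('wrist');a=capture('wrist');ms=camera_model('side');b=capture('side');s=r.get_state()
print(s['tcp_pos'],s['eef_rot'],s['time_s'],s['contact_force'])
pickle.dump((m,a,ms,b),open('w5.pkl','wb'))
f=lambda im,x,y,w,h,W,H:cv2.resize(im[y:y+h,x:x+w],(W,H),interpolation=cv2.INTER_CUBIC)
save('w5.png',np.hstack([f(a,20,20,270,225,480,400),f(b,245,140,64,80,320,400)]))
print('seat exp',proj(m,[[.48+dy*-.0816+dx*.9966,-.0375+dy*.9966+dx*.0816,z] for dy,dx,z in((-.103,0,.072),(.103,0,.072),(-.055,.213,.148),(.055,.213,.148))]))
E
```

```text
[ 0.47996076 -0.03748325  0.31372786] [-1.79879477e+02  5.44429187e-02 -8.53627045e+01] 13.25 [ 0.18316767 -1.40040362 -2.05910859]
seat exp [[255.46426161  75.38590001]
 [255.07587214 230.65732952]
 [ 48.10226316 121.83956996]
 [ 68.17895546 220.51102719]]
```

View pics/w5.png

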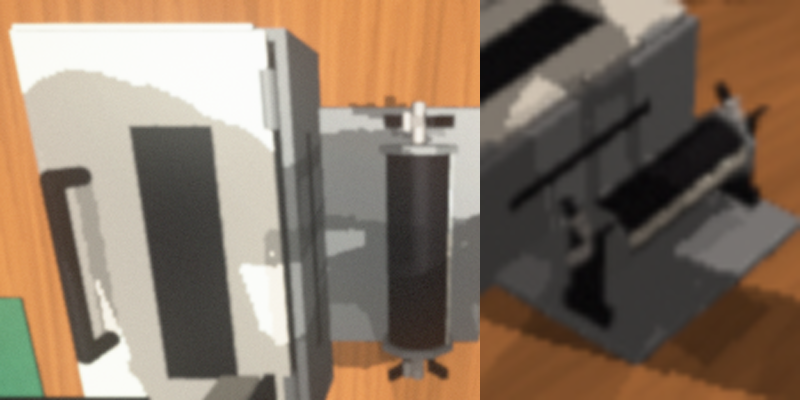

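The roll sits home and is released. The bar ends at image ≈(48,120) and (68,221) match the prediction, which puts the bar mid at (0.692,-0.020,0.148).

Request:
drive_tool(
  increments=[
    [[1,0,-0.4,0,0],[1,0,-0.75,0,0],[1,0,-1,0,0]],
  ],
)

```text
time_s: 13.62
tcp_pos: [0.6004, -0.0278, 0.3106]
eef_rot: [179.8, -0.0, -85.4]
contact_force: [-0.4, 1.2, -0.6]
gripper_width: 0.088
gripper_force: 0.0
```

Request:
drive_tool(
  increments=[
    [[1,0,-0.4,0.2,0],[1,0,-0.7,0.5,0],[1,0,-0.775,0.8,0],[1,0,-0.775,0.8,0],[1,0,-0.775,0.8,0]],
  ],
)

```text
time_s: 14.25
tcp_pos: [0.6924, -0.0205, 0.2175]
eef_rot: [-180.0, -0.0, -85.3]
contact_force: [1.1, -0.0, 0.5]
gripper_width: 0.0876
gripper_force: 0.0
```

```bash
python3 - <<'E'
from h import *
s=r.get_state();M=R.from_euler('xyz',s['eef_rot'],degrees=True).as_matrix()
print(s['tcp_pos'],s['eef_rot'],s['joints'],M.T@(np.array([.6923,-.0201,.149])-s['tcp_pos'])/.12)
E
```

```text
[ 0.69238824 -0.02051945  0.21752012] [-1.79989113e+02 -3.52167954e-02 -8.53408711e+01] [ 1.43973617e+01  2.28547301e+01  1.51121771e+00  3.92435220e-02
 -6.86517191e+01 -9.75251400e+00] [-3.89456858e-03  5.57493401e-04  5.70998607e-01]
```

Request:
drive_tool(
  increments=[
    [[1,0,0,0.2,0],[1,0,0,0.4,0],[1,0,0,0.52,0],[1,0,0,0.57,0],[1,0,0,0.57,0]],
  ],
)

```text
time_s: 14.88
tcp_pos: [0.6927, -0.0204, 0.149]
eef_rot: [-180.0, -0.0, -85.3]
contact_force: [-0.3, 0.1, -0.4]
gripper_width: 0.0875
gripper_force: 0.0
```

Request:
drive_tool(
  increments=[
    [[-1,0,0,0,0],[-1,0,0,0,0],[-1,0,0,0,0],[-1,0,0,0,0],[-1,0,0,0,0]],
  ],
  squeeze=25,
)

```text
time_s: 15.5
tcp_pos: [0.6925, -0.0203, 0.1482]
eef_rot: [-180.0, -0.0, -85.4]
contact_force: [-0.1, -0.4, -0.1]
gripper_width: 0.0433
gripper_force: 0.0
```

Request:
drive_tool(
  increments=[
    [[-1,0,0,0,0],[-1,0,0,0,0],[-1,0,0,0,0]],
  ],
)

```text
time_s: 15.88
tcp_pos: [0.6925, -0.0203, 0.1481]
eef_rot: [180.0, -0.0, -85.4]
contact_force: [0.4, 0.0, -0.0]
gripper_width: 0.0131
gripper_force: 0.0
```

Request:
drive_tool(
  increments=[
    [[-1,0,0,0,0],[-1,0,0,0,0],[-1,0,0,0,0]],
  ],
)

```text
time_s: 16.25
tcp_pos: [0.6919, -0.0204, 0.1481]
eef_rot: [179.9, 0.0, -85.4]
contact_force: [-5.5, 1.3, 3.1]
gripper_width: 0.0109
gripper_force: 25.0
```

Request:
drive_tool(
  increments=[
    [[-1,0,0.029,-0.086,0],[-1,0,0.066,-0.169,0],[-1,0,0.109,-0.249,0],[-1,0,0.16,-0.324,0],[-1,0,0.16,-0.324,0]],
  ],
)

```text
time_s: 16.88
tcp_pos: [0.6731, -0.0219, 0.1883]
eef_rot: [-179.9, 0.0, -85.4]
contact_force: [0.3, -0.7, -3.4]
gripper_width: 0.011
gripper_force: 25.0
```

Held at about 20°, and the force matches the cover's weight. Continuing to 40°.

Request:
drive_tool(
  increments=[
    [[-1,0,0.057,-0.071,0],[-1,0,0.12,-0.137,0],[-1,0,0.188,-0.197,0],[-1,0,0.262,-0.25,0],[-1,0,0.262,-0.25,0]],
  ],
)

```text
time_s: 17.5
tcp_pos: [0.643, -0.0243, 0.2195]
eef_rot: [-179.7, 0.0, -85.3]
contact_force: [6.2, 0.4, 4.2]
gripper_width: 0.0112
gripper_force: 25.0
```

Request:
drive_tool(
  increments=[
    [[-1,0,0,0,0],[-1,0,0,0,0]],
  ],
)

```text
time_s: 17.75
tcp_pos: [0.6439, -0.0243, 0.2188]
eef_rot: [-179.7, -0.0, -85.3]
contact_force: [6.7, 0.0, 5.1]
gripper_width: 0.011
gripper_force: 25.0
```

```bash
python3 - <<'E'
from h import *
b=capture('side');w=capture('wrist');s=r.get_state()
print(s['tcp_pos'],s['eef_rot'],s['contact_force'],s['time_s'],s['gripper_width'],s['gripper_force'])
h=np.array([.48,-.0375])+.093*np.array([.9966,.0816])
rx=(s['tcp_pos'][:2]-h)@[.9966,.0816];rz=s['tcp_pos'][2]-.113
print('radius',np.hypot(rx,rz),'exp .125; angle',np.degrees(np.arctan2(rz,rx)-np.arctan2(35,120)))
f=lambda im,x,y,W,H,w,h:cv2.resize(im[y:y+h,x:x+w],(W,H),interpolation=cv2.INTER_CUBIC)
save('w6.png',np.hstack([f(b,195,80,450,450,130,130),cv2.resize(w,(350,450))]))
E
```

```text
[ 0.64394207 -0.02423876  0.21881352] [-1.79727509e+02 -1.71299818e-02 -8.53174291e+01] [6.57400009 0.54168424 4.58973818] 17.85 0.011282682987386846 25.003103613853455
radius 0.12769389041371512 exp .125; angle 39.70009045627395
```

View pics/w6.png

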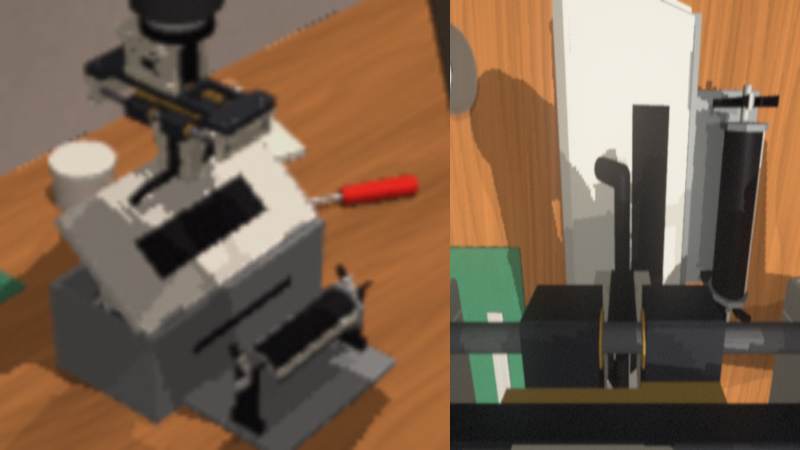

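The cover stands open with the handle held, and the roll, cup and screwdriver are in place. I'll check the angle independently from the cover's free-edge corner, at side (213,145) now and (207.7,161.5) when shut.

```bash
python3 - <<'E'
from h import *
m=camera_model('side')
ex=np.array([.9966,.0816]);ey=np.array([-.0816,.9966]);h=np.array([.48,-.0375])+.093*ex
def c(th,x,y,z):
    t=np.radians(th);return np.r_[h+ex*(x*np.cos(t)-z*np.sin(t))+ey*y,.113+x*np.sin(t)+z*np.cos(t)]
for th in(0,36,38,40,42,44): print(th,proj(m,[c(th,.147,.138,.005),c(th,.147,-.138,.005),c(th,0,.138,.005)]).round(1).tolist())
E
```

```text
0 [[206.5, 159.1], [256.1, 127.9], [236.0, 175.4]]
36 [[210.6, 142.8], [262.0, 111.8], [236.6, 176.0]]
38 [[211.1, 142.2], [262.6, 111.2], [236.6, 176.0]]
40 [[211.7, 141.6], [263.3, 110.6], [236.7, 176.1]]
42 [[212.4, 141.0], [264.0, 110.0], [236.7, 176.1]]
44 [[213.0, 140.5], [264.7, 109.5], [236.7, 176.2]]
```

Request:
drive_tool(
  increments=[
    [[-1,0,-0.006,-0.012,0],[-1,0,-0.006,-0.012,0],[-1,0,-0.006,-0.012,0]],
  ],
)

```text
time_s: 18.23
tcp_pos: [0.6435, -0.0243, 0.2191]
eef_rot: [-179.9, -0.0, -85.3]
contact_force: [4.7, 0.9, 2.3]
gripper_width: 0.0109
gripper_force: 25.0
```

Request:
drive_tool(
  increments=[
    [[-1,0,0,0,0],[-1,0,0,0,0],[-1,0,0,0,0],[-1,0,0,0,0]],
  ],
)

```text
time_s: 18.73
tcp_pos: [0.6436, -0.0242, 0.2191]
eef_rot: [-179.9, -0.0, -85.3]
contact_force: [5.2, 0.1, 3.0]
gripper_width: 0.0109
gripper_force: 25.0
```

Stable at about 40° with low forces, so I'm handing in.

```bash
python3 -c "
from plant import job
print(job.close_job())"
```

```text
the job is handed in; nothing more can be done
None
```

The roll is pressed home in both clips and released, and the arm is holding the cover open at about 40° (39.7° by the arm's position, within about 3° by the camera); the bottle, tape and screwdriver were not touched, and I handed the job in at about 19 s.

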